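Set the sun-sensor rotation stage to its red line

TASK

A sun sensor is bolted on the hand-turned rotation stage. With a fingertip, gently push the stage's lever round, either way, until the white index line on the black turntable lines up with the red line on the silver scale collar, then take the hand away. Do not pinch the lever, touch the sensor or turn the collar, and leave everything else on the bench where it lies.

Things in the scene. Friction and masses are not known exactly. Their poses are not given: they have to be found in the camera images.
- stage_axis (a point): Rotation stage: black square base plate 190 x 190 x 14 mm, bolted down; on it a silver scale collar (diameter 176 mm, top 32 mm above the bench, black graduations every 5 degrees), inside that the black turntable flange (diameter 137 mm, top 34 mm) and its hub (diameter 80 mm, top 56 mm). This point is on the vertical turning axis, 34 mm above the bench.
- index_line (a point): Outer end of the white index line, 4 mm wide, a radial line on the turntable flange that runs on up the hub's side and a little way over its top; the point is 68.5 mm from the axis, 34 mm above the bench, and turns with the turntable. The index lies 35 degrees (0.61 rad) anticlockwise, seen from above, from the lever.
- red_line (a point): Inner end of the red line, 4 mm wide, a radial line right across the silver collar and down its edge: the target. The point is 68.5 mm from the axis, 34 mm above the bench, so it coincides with index_line when the lines meet. It stays put as long as the collar is not pushed.
- lever_grip (a point): Centre of the lever's black grip, 104 mm from the axis, 50 mm above the bench, turning with the turntable. The lever is a level radial steel rod, 10 mm thick, from the hub to the grip; the grip is 40 mm long (84 to 124 mm from the axis), 18 mm wide and 18 mm high (41 to 59 mm above the bench), with open space under and round it. Out there a fingertip reaching down to 30 mm above the bench clears the base plate by 16 mm.
- stage_table (a joint): Angle of the turntable with lever and sensor, rad, growing anticlockwise from above. It turns freely either way past a full turn with steady friction (about 1.2 N at the grip) and stays where it is left, without springing back or coasting.
- zero_collar (a joint): Angle of the silver collar, rad, growing anticlockwise from above; stiff friction. Index and red line meet when stage_table and zero_collar are equal, give or take whole turns. At the start they are 0.4 rad or more apart.
- sun_sensor (a point): Sun sensor under test, a brass-coloured head 30 mm wide on an aluminium angle bracket 40 x 34 mm, bolted on the middle of the hub, turning with it; it reaches 88 mm above the bench. This point is the middle of the head, 74 mm above the bench.
- cubesat: Bystander: small cube satellite, 100 x 100 x 113.5 mm, red top, dark solar cells, loose; origin under its centre.
- handheld_scope: Bystander: handheld oscilloscope lying on its back, 215 x 125 x 50 mm, dark with orange corners; origin under its centre.
- clip_red: Bystander: red hook test clip lying near the stage, 85 x 17 x 12 mm, long side along its x; origin under its centre.
- clip_black: Bystander: black hook test clip lying near the stage, the same size as the red one; origin under its centre.
- tape_roll: Bystander: amber roll of tape lying flat near the stage, diameter 68 mm, 19 mm high; origin under its centre.
- screwdriver: Bystander: yellow-handled screwdriver, 170 mm long, lying on the bench; origin under its centre.
- screw_tray: Bystander: blue open screw tray, 85 x 65 x 22 mm; origin under its centre.
- solvent_bottle: Bystander: white bottle with a red cap, diameter 56 mm, 130 mm high, standing; origin under its centre.

How it is judged (in metres and radians):
At the end, for the whole second after the job is handed in: White index line and red line in line within 2.5 mm at the turntable's edge (about 2 degrees), the turntable at rest, the collar not turned (its red line within 3 mm of where it was) and every bystander within 15 mm of where it lay (horizontal distance between index_line and red_line below 0.0025 m and velocity of joint stage_table between -0.02 and 0.02 rad/s and distance of red_line from where it was at the start of the episode below 0.003 m and distance of each of cubesat, handheld_scope, clip_red, clip_black, tape_roll, screwdriver, screw_tray, solvent_bottle from where it was at the start of the episode below 0.015 m); the robot touches nothing.
It fails at once if the lever is pinched: pressed by the fingers on both of its sides at once (contact force between any of stage_table_c2, stage_table_c3 and anything else above 1.5 N and contact force between any of stage_table_c4, stage_table_c5 and anything else above 1.5 N).
It fails at once if the lever is pushed harder than 25 N (contact force between any of stage_table_c2, stage_table_c3 and anything else above 25 N or contact force between any of stage_table_c4, stage_table_c5 and anything else above 25 N).
It fails at once if the sun sensor is touched (contact force between stage_table_c6 and anything else above 0.5 N).
It fails at once if the scale collar is turned (red line moved more than 3 mm) (distance of red_line from where it was at the start of the episode above 0.003 m).
It fails at once if a bystander is lifted or pushed more than 15 mm away (distance of any of cubesat, handheld_scope, clip_red, clip_black, tape_roll, screwdriver, screw_tray, solvent_bottle from where it was at the start of the episode above 0.015 m).
It also fails if it takes over 58 s, if anything falls off the work surface, if the arm or the gripper's body presses on something with over 40 N, if the wrist force passes 120 N, or if a joint passes its speed limit or range.

ROBOT

A 6-joint arm with a two-finger parallel gripper is mounted at the origin on the work surface. World frame = base frame: x ahead of the robot, y to its left, z up, the work surface at z = 0. Lengths are in m, angles in degrees, forces in N, time in s.
With the tool pointing down it reaches from about 0.35 to 0.875 m from the base axis. Payload 4.2 kg.
Tool frame: the origin (TCP) lies midway between the tips of the shut fingers; the grasp point (between the pads) lies 19 mm behind it; z points along the fingers, y is the direction in which the jaws open and shut (so a half turn about z gives the same grasp; the last joint's range is limited). The gripper opens to 87 mm and grips with 3 to 60 N. Pads are 19 mm wide; open, the fingers measure 117 mm over their backs; the gripper's body (75 mm by 190 mm) begins 51 mm behind the grasp point.
Start: joints at [85.806, 22.042, 0.453, 0, -68.411, -14.817], TCP at [0.204, 0.591, 0.223] pointing down, gripper open.
Joint ranges: [-179.83, 179.83], [-69.29, 118.12], [-61.27, 80.66], [-181.25, 117.63], [-171.15, -9.14], [-177.46, 177.46]. Speed limits (degrees/s): [159.86, 159.86, 180, 180, 180, 180].

INTERFACE

Orientations are given as a 3x3 rotation matrix whose columns are the frame's x, y, z axes.
In Python, from station import r gives the robot as it stands.
- The arm moves only by the tool play_rows, never from a script. Its argument "commands" is a list that holds one entry, the list of rows, each a list of 7 numbers: the shift along the world's x, y, z in m, then the turn, a rotation vector about the world's x, y, z in rad, then the closure, from 0 (fully open) to 1 (shut). A call has 1 to 5 rows; each row is the pose to reach, as a shift and turn from the pose commanded when the call began; what a row does not reach only later rows make up. A row lasts 1/10 s, in which the tool goes at most 50 mm and 8.59 degrees, less where a joint would pass 70% of its speed; a pose out of reach is approached as far as the arm can. A call with a gripper value outside its range is refused whole. The fingers move at their own pace and stop on an object; the grip force is fixed at half the most. Time passes only in rows, so rows that repeat a pose let the fingers close. It gives the time, the measured TCP pose, the force and the opening at its end, in the units of the state.
- r.sense(): the state, without advancing time (a new reading comes with each control period).
- r.capture(name): name is "scene" or "top" or "wrist"; returns a dict with "image" (420x560x3 uint8, red, green, blue), "range_z" (420x560 float32, m along the optical axis (not along the pixel's ray), 0 where there is no reading), "intrinsics" (3x3 intrinsics, pixels), "extrinsics" (4x4, takes a point from camera to world coordinates); the wrist camera has in their place "mount" (4x4, takes a point from camera to tool coordinates, whose origin is the TCP and whose axes are the flange's). Camera axes: x right, y up, looking along -z (the intrinsics and any distortion apply to the point x, -y, -z); pixel columns grow to the right and rows downward; lengths in m; the calibration is good to about 2 mm. A picture is of the moment at which its call begins: read the wrist's pose just before it.
- r.finish_job(): hands the job in, once; it reports no verdict.
The state is a dict: "time_s": time; "joints": joint angles; "joint_velocities": joint speeds; "effort": joint torques, N m; "tcp_pos": TCP position; "ee_rot": TCP orientation; "wrist_force": force on the tool from outside, world axes, zero at the start; "moment": the same for the moment, N m; "gripper_width": opening from 0.0 (shut) to 1.0 (fully open).
Only numpy, scipy, OpenCV 4.12 (cv2) and the standard library are available. Lean on these libraries where they do the work, as an engineer would, in place of code of your own. Each camera call takes 0.05 s, during which the arm holds its last target. There are 200 camera calls.

## Working session

There is one attempt and no reset: what is moved stays moved. The work goes in short steps, Python scripts to look and compute and a tool call to move; the robot and the scene stay as the last step left them, time stands still between calls to the robot, and variables do not carry over. Pictures are saved under pics/ and viewed, about 8 in all and at most 12, crops included, and the job is handed in when it is done.

Besides the shell and the picture viewer there is one more tool, called after ">>>" as name([rows], argument=value, ...), one row to a line, values as JSON. play_rows: Moves the arm, as the interface text tells. Its arguments: {"type":"object","properties":{"commands":{"type":"array","items":{"type":"array","items":{"type":"array","items":{"type":"number"}}}}},"required":["commands"]}

```bash
mkdir -p pics
cat > h.py <<'E'
import numpy as np, cv2
from station import r
def cap(n):
    s=r.sense(); c=r.capture(n)
    if n=="wrist":
        T=np.eye(4);T[:3,:3]=s["ee_rot"];T[:3,3]=s["tcp_pos"];c["E"]=T@np.array(c["mount"])
    else: c["E"]=np.array(c["extrinsics"])
    return c
def ray(c,u,v):
    K=np.array(c["intrinsics"]);d=np.array([(u-K[0,2])/K[0,0],-(v-K[1,2])/K[1,1],-1.])
    return c["E"][:3,3],c["E"][:3,:3]@d
def onz(c,u,v,z):
    o,d=ray(c,u,v);return o+d*(z-o[2])/d[2]
def pix(c,P):
    K=np.array(c["intrinsics"]);q=np.linalg.inv(c["E"])@np.r_[P,1]
    return K[0,2]+K[0,0]*q[0]/-q[2],K[1,2]-K[1,1]*q[1]/-q[2]
def save(n,im): cv2.imwrite(f"pics/{n}.png",im[:,:,::-1])
E
python3 - <<'E'
from h import *
print({k:v for k,v in r.sense().items() if k in("time_s","tcp_pos","ee_rot","wrist_force")})
for n in("top","scene"):
    c=cap(n);save(n+"0",c["image"]);print(n,c["E"].round(3),np.array(c["intrinsics"]).round(1),[k for k in c])
E
```

```text
{'time_s': 0.0, 'tcp_pos': array([0.20335174, 0.59033904, 0.22144567]), 'ee_rot': array([[ 9.45418714e-01, -3.25857438e-01, -6.21235599e-04],
       [-3.25858011e-01, -9.45416277e-01, -2.14963162e-03],
       [ 1.13147206e-04,  2.23473656e-03, -9.99997497e-01]]), 'wrist_force': array([ 0.65536627, -0.21169669, -0.30041463])}
top [[ 0.026  0.993 -0.117  0.406]
 [-1.     0.027  0.005  0.03 ]
 [ 0.008  0.117  0.993  1.232]
 [ 0.     0.     0.     1.   ]] [[430.    0.  285.1]
 [  0.  430.  212.8]
 [  0.    0.    1. ]] ['image', 'range_z', 'intrinsics', 'extrinsics', 'E']
scene [[-0.793 -0.427  0.434  0.998]
 [ 0.609 -0.549  0.572  0.626]
 [-0.006  0.718  0.696  0.808]
 [ 0.     0.     0.     1.   ]] [[412.6   0.  279.7]
 [  0.  412.6 207.3]
 [  0.    0.    1. ]] ['image', 'range_z', 'intrinsics', 'extrinsics', 'E']
```

View pics/top0.png

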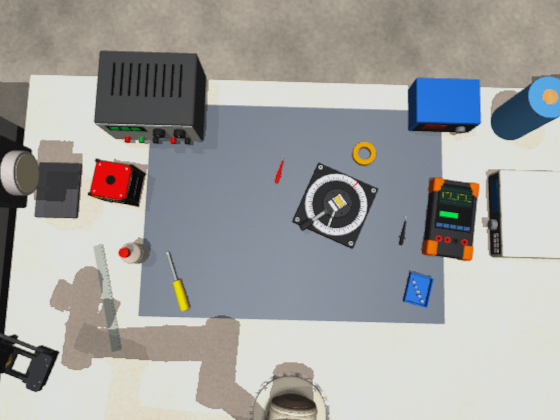

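View pics/scene0.png

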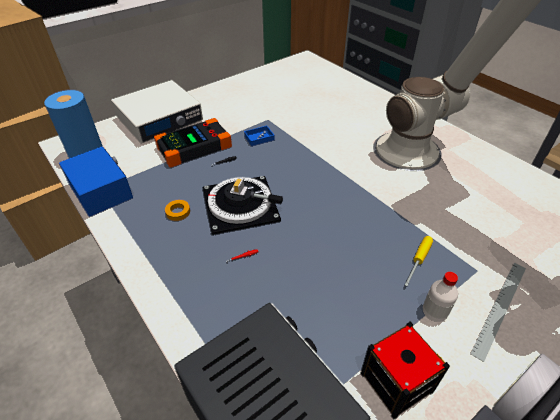

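The top view shows the stage centred near (337,204), the lever pointing down-left to about (308,223), and the red line near (354,184). The bystanders around it are the tape roll (364,153), red clip (280,171) and black clip (403,231). Next I'll enlarge the stage.

Run:
```python
from h import *
c=cap("top");im=c["image"];cr=im[155:255,285:390]
save("crop0",cv2.resize(cr,None,fx=6,fy=6,interpolation=cv2.INTER_CUBIC))
print(onz(c,337,204,.034),onz(c,308,223,.05),onz(c,354,184,.034),onz(c,332,219,.034))
for n,p in dict(tape=(364,153),red=(280,171),blk=(403,231),tray=(418,288)).items():print(n,onz(c,*p,.01))
```

```text
[ 0.57597151 -0.12151552  0.034     ] [ 0.51854555 -0.0399765   0.05      ] [ 0.63445638 -0.16900782  0.034     ] [ 0.53313753 -0.10799573  0.034     ]
tape [ 0.73154831 -0.20148649  0.01      ]
red [0.67132346 0.04174129 0.01      ]
blk [ 0.50671612 -0.31398964  0.01      ]
tray [ 0.34720115 -0.35527463  0.01      ]
```

View pics/crop0.png

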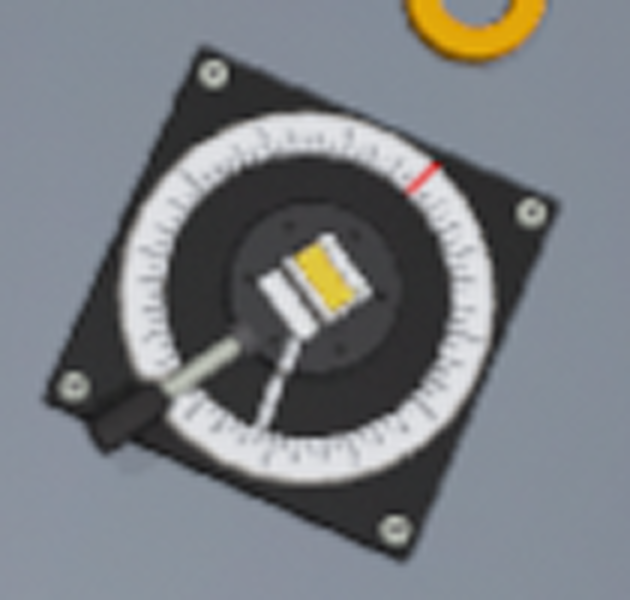

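The crop shows the lever grip at about (130,415) in crop pixels, the index outer end at (262,430), the red line's inner end at (410,190) and the axis at about (307,297). Going anticlockwise needs about 155° and passes on the robot side, where it's clear of the bystanders.

Run:
```python
from h import *
c=cap("top")
f=lambda u,v,z:onz(c,285+(u+.5)/6-.5,155+(v+.5)/6-.5,z)
ell=[f(u,v,.032) for u,v in((121,290),(495,300),(306,111),(310,483))]
ax=np.array([np.mean([p[0] for p in ell[2:]]),np.mean([p[1] for p in ell[:2]])])
print(ell,"axis",ax)
for n,p in dict(idx=f(262,430,.034),red=f(410,190,.034),redout=f(438,166,.032),grip=f(128,415,.055)).items():
    d=p[:2]-ax;print(n,p.round(4),np.hypot(*d).round(4),np.degrees(np.arctan2(d[1],d[0])).round(1))
w=cap("wrist");print(np.array(w["mount"]).round(3),np.array(w["intrinsics"]).round(1))
```

```text
[array([ 0.57686282, -0.03074423,  0.032     ]), array([ 0.57690524, -0.20672265,  0.032     ]), array([ 0.66491148, -0.11667268,  0.032     ]), array([ 0.48846003, -0.12072012,  0.032     ])] axis [ 0.57668576 -0.11873344]
idx [ 0.5125 -0.0978  0.034 ] 0.0676 161.9
red [ 0.6279 -0.166   0.034 ] 0.0697 -42.7
redout [ 0.6402 -0.1795  0.032 ] 0.0879 -43.7
grip [ 0.5158 -0.034   0.055 ] 0.1043 125.7
[[ 0.001  0.97   0.245  0.067]
 [ 1.    -0.001 -0.     0.001]
 [-0.     0.245 -0.97  -0.162]
 [ 0.     0.     0.     1.   ]] [[314.6   0.  274.4]
 [  0.  314.6 204. ]
 [  0.    0.    1. ]]
```

>>> play_rows([
  [[0.014, -0.024, 0, 0, 0, -0.149, 1], [0.028, -0.048, 0, 0, 0, -0.298, 1], [0.042, -0.072, 0, 0, 0, -0.447, 1], [0.056, -0.096, 0, 0, 0, -0.596, 1], [0.07, -0.12, 0, 0, 0, -0.745, 1]],
])

```text
time_s: 0.75
tcp_pos: [0.274, 0.4698, 0.2225]
ee_rot: [[0.469, -0.883, -0.0], [-0.883, -0.469, -0.0], [0.0, 0.0, -1.0]]
wrist_force: [0.5, 0.2, 0.6]
gripper_width: 0.627
```

>>> play_rows([
  [[0.014, -0.024, 0, 0, 0, -0.149, 1], [0.028, -0.048, 0, 0, 0, -0.298, 1], [0.042, -0.072, 0, 0, 0, -0.447, 1], [0.056, -0.096, 0, 0, 0, -0.596, 1], [0.07, -0.12, 0, 0, 0, -0.745, 1]],
])

```text
time_s: 1.25
tcp_pos: [0.3439, 0.3498, 0.2226]
ee_rot: [[-0.254, -0.967, 0.0], [-0.967, 0.254, 0.0], [-0.0, 0.0, -1.0]]
wrist_force: [0.6, -0.1, -0.4]
gripper_width: 0.171
```

>>> play_rows([
  [[0.014, -0.024, 0, 0, 0, -0.149, 1], [0.028, -0.048, 0, 0, 0, -0.298, 1], [0.042, -0.072, 0, 0, 0, -0.447, 1], [0.056, -0.096, 0, 0, 0, -0.596, 1], [0.07, -0.12, 0, 0, 0, -0.745, 1]],
])

```text
time_s: 1.75
tcp_pos: [0.4139, 0.2298, 0.2226]
ee_rot: [[-0.843, -0.539, 0.0], [-0.539, 0.843, 0.0], [-0.0, 0.0, -1.0]]
wrist_force: [0.4, 0.1, 0.4]
gripper_width: 0.008
```

>>> play_rows([
  [[0.014, -0.024, 0, 0, 0, -0.149, 1], [0.028, -0.048, 0, 0, 0, -0.298, 1], [0.042, -0.072, 0, 0, 0, -0.447, 1], [0.056, -0.096, 0, 0, 0, -0.596, 1], [0.07, -0.12, 0, 0, 0, -0.745, 1]],
])

```text
time_s: 2.25
tcp_pos: [0.4839, 0.1098, 0.2226]
ee_rot: [[-0.984, 0.175, 0.0], [0.175, 0.984, 0.0], [-0.0, 0.0, -1.0]]
wrist_force: [-0.1, 0.7, 0.3]
gripper_width: 0.004
```

>>> play_rows([
  [[0.014, -0.024, 0, 0, 0, -0.149, 1], [0.028, -0.048, 0, 0, 0, -0.298, 1], [0.042, -0.072, 0, 0, 0, -0.447, 1], [0.056, -0.096, 0, 0, 0, -0.596, 1], [0.067, -0.12, 0, 0, 0, -0.745, 1]],
])

```text
time_s: 2.75
tcp_pos: [0.5511, -0.0102, 0.2224]
ee_rot: [[-0.605, 0.797, 0.0], [0.797, 0.605, -0.0], [-0.0, 0.0, -1.0]]
wrist_force: [-0.1, -0.2, -0.6]
gripper_width: 0.007
```

Run:
```python
from h import *
c=cap("wrist");im=c["image"].copy()
ax=np.array([.5767,-.1187])
for a,rr,z,col in((126.3,.104,.05,(0,255,0)),(161.3,.0685,.034,(0,255,255)),(-43.2,.0685,.034,(255,0,255)),(0,0,.034,(255,255,0))):
    a=np.radians(a);cv2.circle(im,tuple(int(round(t)) for t in pix(c,np.r_[ax+rr*np.array([np.cos(a),np.sin(a)]),z])),4,col,1)
save("w1",im)
```

```text
(no output)
```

View pics/w1.png

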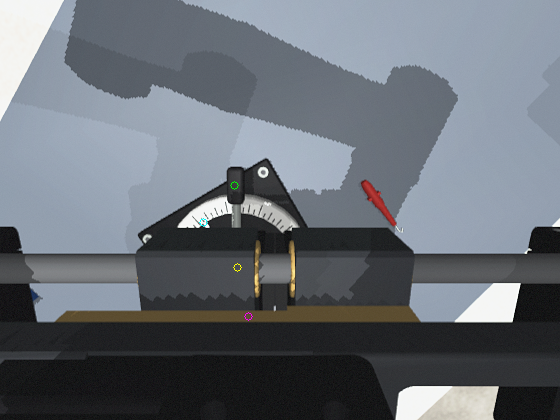

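The wrist view shows my projected grip mark (234,185) sitting on the black grip, and the red clip at (380,205) is well clear. The finger is on the clockwise side of the lever, so I'm descending.

>>> play_rows([
  [[0, 0, -0.045, 0, 0, 0, 1], [0, 0, -0.09, 0, 0, 0, 1], [0, 0, -0.135, 0, 0, 0, 1], [0, 0, -0.17, 0, 0, 0, 1], [0, 0, -0.18, 0, 0, 0, 1]],
])

```text
time_s: 3.3
tcp_pos: [0.5476, -0.0097, 0.0387]
ee_rot: [[-0.609, 0.793, -0.008], [0.793, 0.609, -0.002], [0.004, -0.007, -1.0]]
wrist_force: [-0.5, -0.9, 0.2]
gripper_width: 0.009
```

Run:
```python
import numpy as np
# finger centre at angle phi, radius R; offset 24 mm clockwise of lever. Tool rotates with lever
ax=np.array([.5767,-.1187])
def P(l,R=.106,off=.024):
    l=np.radians(l);return ax+R*np.array([np.cos(l),np.sin(l)])+off*np.array([np.sin(l),-np.cos(l)])
prev=None
for l in [126.3]+list(np.arange(130,285,10))+[281.8]:
    p=P(l);print(round(l,1),p.round(4),'' if prev is None else (p-prev).round(4));prev=p
```

```text
126.3 [ 0.5333 -0.0191] 
130 [ 0.5269 -0.0221] [-0.0063 -0.003 ]
140 [ 0.5109 -0.0322] [-0.016  -0.0101]
150 [ 0.4969 -0.0449] [-0.014  -0.0127]
160 [ 0.4853 -0.0599] [-0.0116 -0.015 ]
170 [ 0.4765 -0.0767] [-0.0088 -0.0168]
180 [ 0.4707 -0.0947] [-0.0058 -0.018 ]
190 [ 0.4681 -0.1135] [-0.0026 -0.0188]
200 [ 0.4689 -0.1324] [ 0.0007 -0.0189]
210 [ 0.4729 -0.1509] [ 0.004  -0.0185]
220 [ 0.4801 -0.1685] [ 0.0072 -0.0175]
230 [ 0.4902 -0.1845] [ 0.0101 -0.016 ]
240 [ 0.5029 -0.1985] [ 0.0127 -0.014 ]
250 [ 0.5179 -0.2101] [ 0.015  -0.0116]
260 [ 0.5347 -0.2189] [ 0.0168 -0.0088]
270 [ 0.5527 -0.2247] [ 0.018  -0.0058]
280 [ 0.5715 -0.2273] [ 0.0188 -0.0026]
281.8 [ 0.5749 -0.2274] [ 0.0034 -0.0001]
```

>>> play_rows([
  [[-0.008, -0.004, 0, 0, 0, 0, 1], [-0.012, -0.0065, 0, 0, 0, 0, 1], [-0.0145, -0.008, 0, 0, 0, 0, 1], [-0.0165, -0.0095, 0, 0, 0, 0, 1], [-0.0185, -0.0105, 0, 0, 0, 0, 1]],
])

```text
time_s: 3.8
tcp_pos: [0.5326, -0.0196, 0.0439]
ee_rot: [[-0.61, 0.793, 0.003], [0.793, 0.61, 0.001], [-0.001, 0.002, -1.0]]
wrist_force: [-0.3, 0.2, 0.0]
gripper_width: 0.006
```

>>> play_rows([
  [[-0.0015, -0.0008, 0, 0, 0, 0, 1], [-0.003, -0.0015, 0, 0, 0, 0, 1], [-0.0055, -0.0026, 0, 0, 0, 0.04, 1], [-0.0085, -0.0045, 0, 0, 0, 0.07, 1], [-0.012, -0.0065, 0, 0, 0, 0.1, 1]],
])

```text
time_s: 4.3
tcp_pos: [0.5209, -0.0257, 0.0429]
ee_rot: [[-0.687, 0.727, 0.002], [0.727, 0.687, 0.0], [-0.001, 0.002, -1.0]]
wrist_force: [1.3, 0.1, -1.0]
gripper_width: 0.005
```

Run:
```python
import numpy as np
ax=np.array([.5767,-.1187])
def P(l,R=.106,off=.024):
    l=np.radians(l);return ax+R*np.array([np.cos(l),np.sin(l)])+off*np.array([np.sin(l),-np.cos(l)])
for s in range(134,275,20):
    print(s,[[*(P(s+4*k)-P(s)).round(4),round(.07*k,2)] for k in range(1,6)])
```

```text
134 [[np.float64(-0.0063), np.float64(-0.0042), 0.07], [np.float64(-0.0124), np.float64(-0.0087), 0.14], [np.float64(-0.0181), np.float64(-0.0138), 0.21], [np.float64(-0.0234), np.float64(-0.0191), 0.28], [np.float64(-0.0284), np.float64(-0.0249), 0.35]]
154 [[np.float64(-0.0045), np.float64(-0.0061), 0.07], [np.float64(-0.0086), np.float64(-0.0125), 0.14], [np.float64(-0.0123), np.float64(-0.0191), 0.21], [np.float64(-0.0155), np.float64(-0.026), 0.28], [np.float64(-0.0182), np.float64(-0.0331), 0.35]]
174 [[np.float64(-0.0022), np.float64(-0.0073), 0.07], [np.float64(-0.0039), np.float64(-0.0147), 0.14], [np.float64(-0.005), np.float64(-0.0222), 0.21], [np.float64(-0.0056), np.float64(-0.0297), 0.28], [np.float64(-0.0057), np.float64(-0.0373), 0.35]]
194 [[np.float64(0.0004), np.float64(-0.0076), 0.07], [np.float64(0.0014), np.float64(-0.0151), 0.14], [np.float64(0.0029), np.float64(-0.0225), 0.21], [np.float64(0.0049), np.float64(-0.0299), 0.28], [np.float64(0.0074), np.float64(-0.037), 0.35]]
214 [[np.float64(0.003), np.float64(-0.007), 0.07], [np.float64(0.0065), np.float64(-0.0
[... 207 characters left out ...]
0.07], [np.float64(0.0108), np.float64(-0.0107), 0.14], [np.float64(0.0167), np.float64(-0.0154), 0.21], [np.float64(0.0229), np.float64(-0.0197), 0.28], [np.float64(0.0294), np.float64(-0.0236), 0.35]]
254 [[np.float64(0.0068), np.float64(-0.0034), 0.07], [np.float64(0.0138), np.float64(-0.0063), 0.14], [np.float64(0.021), np.float64(-0.0088), 0.21], [np.float64(0.0283), np.float64(-0.0107), 0.28], [np.float64(0.0357), np.float64(-0.0121), 0.35]]
274 [[np.float64(0.0075), np.float64(-0.0009), 0.07], [np.float64(0.0151), np.float64(-0.0013), 0.14], [np.float64(0.0227), np.float64(-0.0011), 0.21], [np.float64(0.0302), np.float64(-0.0004), 0.28], [np.float64(0.0377), np.float64(0.0008), 0.35]]
```

>>> play_rows([
  [[-0.0063, -0.0042, 0, 0, 0, 0.07, 1], [-0.0124, -0.0087, 0, 0, 0, 0.14, 1], [-0.0181, -0.0138, 0, 0, 0, 0.21, 1], [-0.0234, -0.0191, 0, 0, 0, 0.28, 1], [-0.0284, -0.0249, 0, 0, 0, 0.35, 1]],
])

```text
time_s: 4.8
tcp_pos: [0.4926, -0.0508, 0.0429]
ee_rot: [[-0.895, 0.445, 0.002], [0.445, 0.895, 0.0], [-0.002, 0.001, -1.0]]
wrist_force: [1.7, 0.5, 0.2]
gripper_width: 0.005
```

>>> play_rows([
  [[-0.0045, -0.0061, 0, 0, 0, 0.07, 1], [-0.0086, -0.0125, 0, 0, 0, 0.14, 1], [-0.0123, -0.0191, 0, 0, 0, 0.21, 1], [-0.0155, -0.026, 0, 0, 0, 0.28, 1], [-0.0182, -0.0331, 0, 0, 0, 0.35, 1]],
])

```text
time_s: 5.3
tcp_pos: [0.4743, -0.084, 0.0429]
ee_rot: [[-0.994, 0.112, 0.002], [0.112, 0.994, 0.0], [-0.002, 0.001, -1.0]]
wrist_force: [1.0, 0.2, 0.0]
gripper_width: 0.003
```

Run:
```python
from h import *
c=cap("top");cr=c["image"][145:275,275:400]
c2=cap("scene")["image"][155:260,170:310]
a=cv2.resize(cr,(385,400),interpolation=cv2.INTER_CUBIC);b=cv2.resize(c2,(400,400),interpolation=cv2.INTER_CUBIC)
save("mid",np.hstack([a,b]));s=r.sense();print(s["time_s"],s["tcp_pos"],s["wrist_force"],s["joints"])
```

```text
5.4 [ 0.47322573 -0.08451124  0.0426181 ] [-0.42510928  0.6656564  -0.45744559] [ 9.28922625e+00  2.09893727e+01 -3.24798338e+01 -3.06695651e-03
 -3.65378175e+01 -1.05943874e+02]
```

View pics/mid.png

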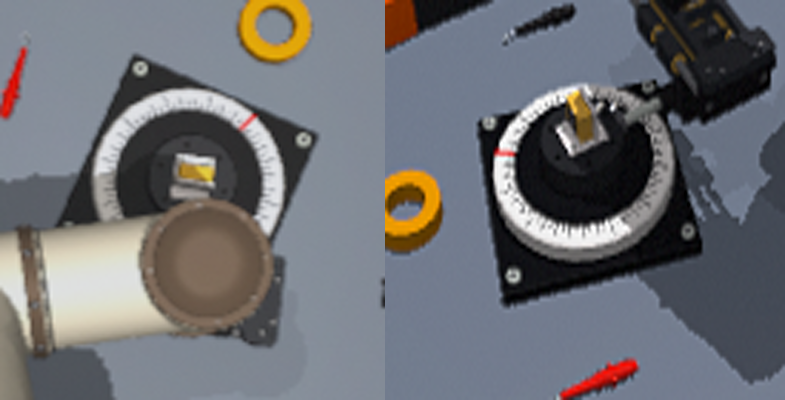

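The sensor and lever have turned as planned: in the right pane (scene) the finger is behind the grip at (690,100). The red line hasn't moved. I'm continuing round.

>>> play_rows([
  [[-0.0022, -0.0073, 0, 0, 0, 0.07, 1], [-0.0039, -0.0147, 0, 0, 0, 0.14, 1], [-0.005, -0.0222, 0, 0, 0, 0.21, 1], [-0.0056, -0.0297, 0, 0, 0, 0.28, 1], [-0.0057, -0.0373, 0, 0, 0, 0.35, 1]],
])

```text
time_s: 5.9
tcp_pos: [0.4683, -0.1212, 0.0426]
ee_rot: [[-0.972, -0.234, 0.001], [-0.234, 0.972, 0.0], [-0.001, -0.0, -1.0]]
wrist_force: [0.1, 1.5, 0.0]
gripper_width: 0.006
```

>>> play_rows([
  [[0.0004, -0.0076, 0, 0, 0, 0.07, 1], [0.0014, -0.0151, 0, 0, 0, 0.14, 1], [0.0029, -0.0225, 0, 0, 0, 0.21, 1], [0.0049, -0.0299, 0, 0, 0, 0.28, 1], [0.0074, -0.037, 0, 0, 0, 0.35, 1]],
])

```text
time_s: 6.4
tcp_pos: [0.4754, -0.1582, 0.0425]
ee_rot: [[-0.833, -0.553, -0.0], [-0.553, 0.833, 0.0], [-0.0, 0.0, -1.0]]
wrist_force: [0.0, 1.6, 0.5]
gripper_width: 0.004
```

>>> play_rows([
  [[0.003, -0.007, 0, 0, 0, 0.07, 1], [0.0065, -0.0137, 0, 0, 0, 0.14, 1], [0.0104, -0.0202, 0, 0, 0, 0.21, 1], [0.0148, -0.0264, 0, 0, 0, 0.28, 1], [0.0196, -0.0323, 0, 0, 0, 0.35, 1]],
])

```text
time_s: 6.9
tcp_pos: [0.4946, -0.1905, 0.0424]
ee_rot: [[-0.593, -0.805, -0.001], [-0.805, 0.593, 0.0], [0.0, 0.001, -1.0]]
wrist_force: [-1.0, 2.2, 0.4]
gripper_width: 0.007
```

>>> play_rows([
  [[0.0052, -0.0055, 0, 0, 0, 0.07, 1], [0.0108, -0.0107, 0, 0, 0, 0.14, 1], [0.0167, -0.0154, 0, 0, 0, 0.21, 1], [0.0229, -0.0197, 0, 0, 0, 0.28, 1], [0.0294, -0.0236, 0, 0, 0, 0.35, 1]],
])

```text
time_s: 7.4
tcp_pos: [0.5237, -0.2141, 0.0422]
ee_rot: [[-0.281, -0.96, -0.002], [-0.96, 0.281, 0.0], [0.0, 0.002, -1.0]]
wrist_force: [-0.9, 0.9, 1.0]
gripper_width: 0.003
```

>>> play_rows([
  [[0.0068, -0.0034, 0, 0, 0, 0.07, 1], [0.0138, -0.0063, 0, 0, 0, 0.14, 1], [0.021, -0.0088, 0, 0, 0, 0.21, 1], [0.0247, -0.0098, 0, 0, 0, 0.245, 1], [0.0283, -0.0107, 0, 0, 0, 0.28, 1]],
])

```text
time_s: 7.9
tcp_pos: [0.5519, -0.2249, 0.0421]
ee_rot: [[-0.006, -1.0, -0.002], [-1.0, 0.006, 0.0], [-0.0, 0.002, -1.0]]
wrist_force: [-1.3, -0.1, 1.1]
gripper_width: 0.009
```

Run:
```python
from h import *
c=cap("top");cr=c["image"][155:255,285:390]
c2=cap("scene")["image"][155:260,170:310]
a=cv2.resize(cr,(385,400),interpolation=cv2.INTER_CUBIC);b=cv2.resize(c2,(400,400),interpolation=cv2.INTER_CUBIC)
save("mid2",np.hstack([a,b]));s=r.sense();print(s["time_s"],s["tcp_pos"],s["wrist_force"],s["joints"].round(1),np.degrees(np.arctan2(s["ee_rot"][1][0],s["ee_rot"][0][0])))
```

```text
8.0 [ 0.55251833 -0.22487528  0.04215118] [ 0.43225126 -0.10931102  0.59044161] [ -6.6  29.8 -16.    0.  -44.3   6.2] -90.42240006899381
```

View pics/mid2.png

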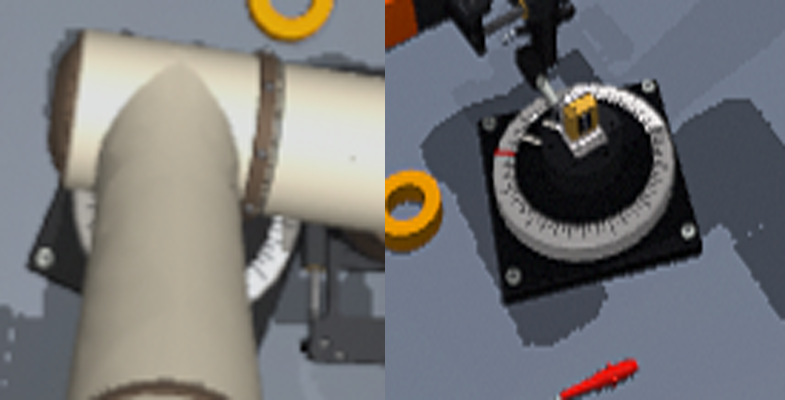

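The scene pane shows the index line's end at about (540,143), just short of the red line at (516,153). I'll measure the gap by unwrapping the ring in the scene image.

```bash
cat > meas.py <<'E'
from h import *
def unwrap(c,r0,r1,z,ax,A,n=8):
    R=np.linspace(r0,r1,n);M=np.array([[pix(c,[ax[0]+q*np.cos(a),ax[1]+q*np.sin(a),z]) for a in np.radians(A)] for q in R],np.float32)
    return cv2.remap(c["image"],M[...,0],M[...,1],cv2.INTER_CUBIC).astype(float)
def cen(w,A):
    w=np.clip(w-.35*w.max(),0,None);k=w.argmax();m=abs(A-A[k])<5;return (w[m]*A[m]).sum()/w[m].sum()
def gap(c,ax=(.5767,-.1187)):
    A=np.arange(-85,-10,.25)
    f=unwrap(c,.050,.064,.034,ax,A).mean(2);s=unwrap(c,.074,.085,.032,ax,A);s=(s[...,0]-s[...,1:].mean(2))
    # line angle at several radii, extrapolated to the edge radius
    i=cen(f.mean(0),A);q=cen(s.mean(0),A)
    return i,q,q-i,f.mean(0).max(),s.mean(0).max()
if __name__=="__main__":
    c=cap("scene")
    for d in((0,0),(.002,0),(0,.002),(-.002,0),(0,-.002)): print(np.round(gap(c,(.5767+d[0],-.1187+d[1])),2))
E
python3 meas.py
```

```text
[-57.07 -41.85  15.23 150.   102.88]
[-58.86 -42.84  16.01 148.33  99.31]
[-58.07 -42.88  15.19 155.58 104.81]
[-55.3  -40.83  14.47 153.83 104.88]
[-56.1  -40.79  15.31 149.5   99.75]
```

>>> play_rows([
  [[0.0055, -0.0013, 0, 0, 0, 0.052, 1], [0.011, -0.0021, 0, 0, 0, 0.105, 1], [0.0168, -0.0026, 0, 0, 0, 0.157, 1], [0.0206, -0.0027, 0, 0, 0, 0.19, 1], [0.0225, -0.0027, 0, 0, 0, 0.209, 1]],
])

```text
time_s: 8.55
tcp_pos: [0.5746, -0.2276, 0.0422]
ee_rot: [[0.201, -0.98, -0.001], [-0.98, -0.201, 0.0], [-0.0, 0.001, -1.0]]
wrist_force: [-1.8, -0.9, 0.2]
gripper_width: 0.004
```

```bash
python3 meas.py
```

```text
[-45.25 -41.85   3.4  191.46 102.81]
[-46.69 -42.84   3.85 180.17  99.38]
[-46.74 -42.88   3.86 198.96 104.88]
[-43.8  -40.83   2.97 200.83 105.  ]
[-43.75 -40.8    2.96 181.58  99.81]
```

>>> play_rows([
  [[0.0015, 0, 0, 0, 0, 0.014, 1], [0.003, 0, 0, 0, 0, 0.028, 1], [0.0042, 0, 0, 0, 0, 0.038, 1], [0.005, 0, 0, 0, 0, 0.045, 1], [0.005, 0, 0, 0, 0, 0.045, 1]],
])

```text
time_s: 9.1
tcp_pos: [0.58, -0.2276, 0.0425]
ee_rot: [[0.245, -0.969, -0.0], [-0.969, -0.245, 0.0], [-0.0, 0.0, -1.0]]
wrist_force: [-0.6, -0.2, -1.1]
gripper_width: 0.005
```

```bash
python3 meas.py
python3 - <<'E'
from h import *
c=cap("scene")["image"][170:230,190:280]
save("s3",cv2.resize(c,None,fx=8,fy=8,interpolation=cv2.INTER_CUBIC))
E
```

```text
[-42.56 -41.85   0.71 173.88 102.44]
[-44.2  -42.85   1.35 174.33  99.19]
[-43.8  -42.88   0.92 178.42 104.  ]
[-4.0930e+01 -4.0830e+01  1.0000e-01  1.7462e+02  1.0412e+02]
[-41.4  -40.8    0.6  170.17  99.75]
```

View pics/s3.png

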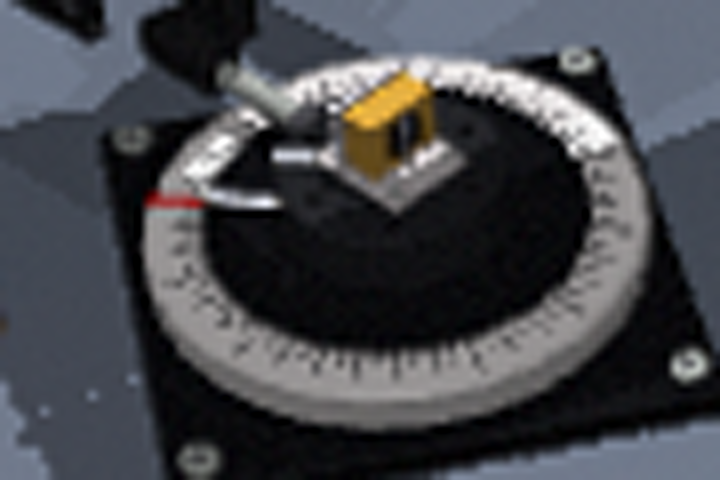

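The index is within about 1° of the red line, which meets it near (200,200). I'll back off clockwise, lift, and clear the top camera's view to check.

>>> play_rows([
  [[-0.006, -0.0015, 0, 0, 0, 0, 1], [-0.018, -0.0045, 0, 0, 0, 0, 1], [-0.029, -0.0075, 0, 0, 0, 0, 1], [-0.029, -0.0075, 0.03, 0, 0, 0, 1], [-0.029, -0.0075, 0.07, 0, 0, 0, 1]],
])

```text
time_s: 9.7
tcp_pos: [0.548, -0.2353, 0.1112]
ee_rot: [[0.244, -0.97, -0.006], [-0.97, -0.244, 0.001], [-0.003, 0.005, -1.0]]
wrist_force: [0.9, -0.9, 0.7]
gripper_width: 0.001
```

>>> play_rows([
  [[0, 0, 0.04, 0, 0, 0, 1], [0, 0, 0.08, 0, 0, 0, 1], [0, 0, 0.12, 0, 0, 0, 1], [-0.01, 0.04, 0.12, 0, 0, 0, 1], [-0.02, 0.08, 0.12, 0, 0, 0, 1]],
])

```text
time_s: 10.2
tcp_pos: [0.5303, -0.1553, 0.234]
ee_rot: [[0.242, -0.97, 0.004], [-0.97, -0.242, 0.0], [0.001, -0.004, -1.0]]
wrist_force: [-0.1, 0.5, -0.6]
gripper_width: 0.007
```

>>> play_rows([
  [[-0.01, 0.045, 0, 0, 0, 0, 1], [-0.02, 0.09, 0, 0, 0, 0, 1], [-0.03, 0.135, 0, 0, 0, 0, 1], [-0.04, 0.18, 0, 0, 0, 0, 1], [-0.05, 0.225, 0, 0, 0, 0, 1]],
])

```text
time_s: 10.7
tcp_pos: [0.4795, 0.0707, 0.2328]
ee_rot: [[0.245, -0.97, 0.001], [-0.97, -0.245, 0.0], [-0.0, -0.001, -1.0]]
wrist_force: [1.0, 0.3, -0.0]
gripper_width: 0.005
```

>>> play_rows([
  [[-0.01, 0.04, 0, 0, 0, 0, 1], [-0.02, 0.08, 0, 0, 0, 0, 1], [-0.03, 0.12, 0, 0, 0, 0, 1], [-0.04, 0.16, 0, 0, 0, 0, 1], [-0.04, 0.16, 0, 0, 0, 0, 1]],
])

```text
time_s: 11.2
tcp_pos: [0.4398, 0.2326, 0.2326]
ee_rot: [[0.25, -0.968, 0.001], [-0.968, -0.25, 0.001], [-0.001, -0.001, -1.0]]
wrist_force: [0.7, -0.0, -0.0]
gripper_width: 0.002
```

```bash
python3 meas.py
python3 - <<'E'
from h import *
from meas import gap
c=cap("top")
for d in((0,0),(.001,0),(0,.001)): print("top",np.round(gap(c,(.5767+d[0],-.1187+d[1])),2))
save("top4",cv2.resize(c["image"][145:255,265:400],None,fx=5.5,fy=5.5,interpolation=cv2.INTER_CUBIC))
E
```

```text
[-42.48 -41.83   0.66 181.46 138.88]
[-44.09 -42.86   1.23 187.12 135.06]
[-43.76 -42.82   0.94 183.83 141.12]
[-4.0890e+01 -4.0780e+01  1.2000e-01  1.8008e+02  1.4156e+02]
[-41.25 -40.81   0.44 182.17 135.12]
top [-43.94 -42.81   1.13 210.38 133.19]
top [-44.67 -43.31   1.36 210.12 134.44]
top [-44.65 -43.33   1.31 210.79 131.94]
```

View pics/top4.png

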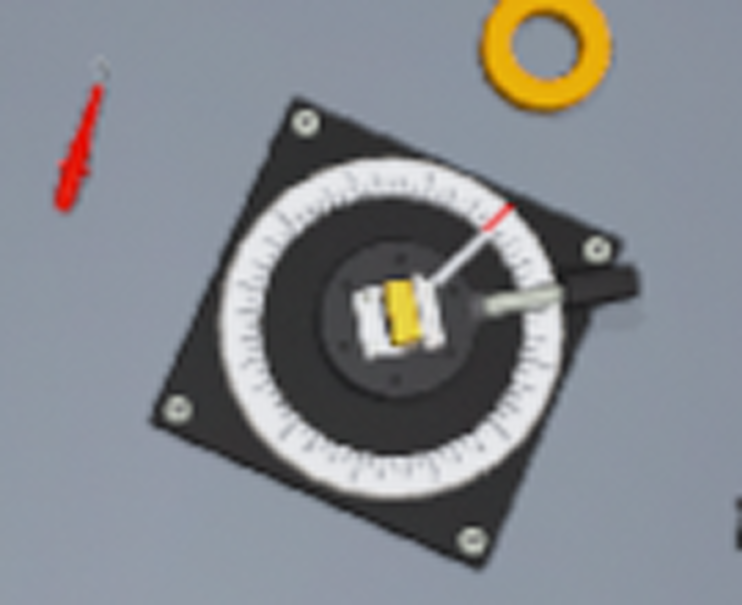

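The lines look nearly continuous at about (485,230), with the lever clear. One more measurement, this time extending both lines to the edge radius so that axis error doesn't matter.

Run:
```python
from meas import *
A=np.arange(-60,-25,.25)
for n in("top","scene"):
  c=cap(n)
  # axis refinement: collar outer edge contrast
  B=np.arange(-180,180,3.)
  best=max(((unwrap(c,.083,.0865,.032,(x,y),B,3).mean(2).mean()-unwrap(c,.089,.0925,.032,(x,y),B,3).mean(2).mean()-unwrap(c,.064,.067,.034,(x,y),B,3).mean(2).mean(),x,y) for x in np.arange(.5727,.5815,.001) for y in np.arange(-.1227,-.1145,.001)))
  for ax in((.5767,-.1187),best[1:]):
    R1=np.linspace(.046,.066,9);R2=np.linspace(.072,.085,7)
    f=unwrap(c,.046,.066,.034,ax,A,9).mean(2);s=unwrap(c,.072,.085,.032,ax,A,7);s=s[...,0]-s[...,1:].mean(2)
    a=np.array([cen(q,A) for q in f])*np.pi/180*R1;b=np.array([cen(q,A) for q in s])*np.pi/180*R2
    ea=np.polyval(np.polyfit(R1,a,1),.0685);eb=np.polyval(np.polyfit(R2,b,1),.0685)
    print(n,np.round(ax,4),"edge gap mm",round((eb-ea)*1000,2),"radial mean deg",round(np.degrees((b/R2).mean()-(a/R1).mean()),2))
print(r.sense()["time_s"])
```

```text
top [ 0.5767 -0.1187] edge gap mm 1.88 radial mean deg 1.07
top [ 0.5767 -0.1177] edge gap mm 1.91 radial mean deg 1.28
scene [ 0.5767 -0.1187] edge gap mm 3.25 radial mean deg 0.53
scene [ 0.5777 -0.1147] edge gap mm 2.39 radial mean deg 1.55
11.4
```

The estimates agree that it is still about 1.1–1.5° short (1.3–1.9 mm), which is a thin margin. There's plenty of time, so I'll return along the same path and nudge about 1.3° further.

>>> play_rows([
  [[0.01, -0.04, 0, 0, 0, 0, 1], [0.02, -0.08, 0, 0, 0, 0, 1], [0.03, -0.12, 0, 0, 0, 0, 1], [0.04, -0.16, 0, 0, 0, 0, 1], [0.05, -0.2, 0, 0, 0, 0, 1]],
])

```text
time_s: 11.9
tcp_pos: [0.4907, 0.0267, 0.2328]
ee_rot: [[0.244, -0.97, 0.001], [-0.97, -0.244, 0.0], [-0.0, -0.001, -1.0]]
wrist_force: [1.4, 0.1, 0.3]
gripper_width: 0.005
```

>>> play_rows([
  [[0.01, -0.045, 0, 0, 0, 0, 1], [0.02, -0.09, 0, 0, 0, 0, 1], [0.03, -0.135, 0, 0, 0, 0, 1], [0.04, -0.18, 0, 0, 0, 0, 1], [0.04, -0.185, 0, 0, 0, 0, 1]],
])

```text
time_s: 12.4
tcp_pos: [0.5305, -0.1608, 0.2321]
ee_rot: [[0.238, -0.971, -0.001], [-0.971, -0.238, -0.001], [0.001, 0.001, -1.0]]
wrist_force: [-0.8, 0.4, -1.4]
gripper_width: 0.001
```

>>> play_rows([
  [[0.01, -0.04, 0, 0, 0, 0, 1], [0.02, -0.08, 0, 0, 0, 0, 1], [0.02, -0.08, -0.04, 0, 0, 0, 1], [0.02, -0.08, -0.08, 0, 0, 0, 1], [0.02, -0.08, -0.12, 0, 0, 0, 1]],
])

```text
time_s: 12.9
tcp_pos: [0.5499, -0.2366, 0.1116]
ee_rot: [[0.243, -0.97, 0.001], [-0.97, -0.243, 0.0], [0.0, -0.001, -1.0]]
wrist_force: [1.9, 0.0, -0.2]
gripper_width: 0.003
```

>>> play_rows([
  [[0, 0, -0.04, 0, 0, 0, 1], [0, 0, -0.065, 0, 0, 0, 1], [0, 0, -0.07, 0, 0, 0, 1], [0.01, 0.0026, -0.07, 0, 0, 0, 1], [0.018, 0.0047, -0.07, 0, 0, 0, 1]],
])

```text
time_s: 13.4
tcp_pos: [0.5712, -0.2311, 0.0446]
ee_rot: [[0.246, -0.969, 0.004], [-0.969, -0.246, -0.001], [0.002, -0.004, -1.0]]
wrist_force: [-0.2, -0.3, 1.3]
gripper_width: 0.004
```

>>> play_rows([
  [[0.005, 0.0013, 0, 0, 0, 0, 1], [0.008, 0.002, 0, 0, 0, 0, 1], [0.01, 0.0026, 0, 0, 0, 0.004, 1], [0.0118, 0.003, 0, 0, 0, 0.014, 1], [0.0134, 0.0034, 0, 0, 0, 0.023, 1]],
])

```text
time_s: 13.9
tcp_pos: [0.582, -0.2272, 0.0427]
ee_rot: [[0.268, -0.963, -0.001], [-0.963, -0.268, -0.0], [-0.0, 0.001, -1.0]]
wrist_force: [-1.5, -1.1, 0.9]
gripper_width: 0.005
```

```bash
python3 meas.py
```

```text
[-40.9  -41.84  -0.94 213.67 102.5 ]
[-42.35 -42.84  -0.49 203.63  99.19]
[-42.43 -42.86  -0.43 221.42 104.44]
[-39.54 -40.82  -1.28 223.04 104.56]
[-39.46 -40.79  -1.33 204.75  99.81]
```

>>> play_rows([
  [[-0.006, -0.0015, 0, 0, 0, 0, 1], [-0.018, -0.0045, 0, 0, 0, 0, 1], [-0.029, -0.0075, 0, 0, 0, 0, 1], [-0.029, -0.0075, 0.03, 0, 0, 0, 1], [-0.029, -0.0075, 0.07, 0, 0, 0, 1]],
])

```text
time_s: 14.45
tcp_pos: [0.5501, -0.2346, 0.111]
ee_rot: [[0.267, -0.964, -0.006], [-0.964, -0.267, 0.001], [-0.003, 0.006, -1.0]]
wrist_force: [0.5, 0.0, -0.5]
gripper_width: 0.007
```

>>> play_rows([
  [[0, 0, 0.04, 0, 0, 0, 1], [0, 0, 0.08, 0, 0, 0, 1], [0, 0, 0.12, 0, 0, 0, 1], [-0.01, 0.04, 0.12, 0, 0, 0, 1], [-0.02, 0.08, 0.12, 0, 0, 0, 1]],
])

```text
time_s: 14.95
tcp_pos: [0.5326, -0.1547, 0.2338]
ee_rot: [[0.265, -0.964, 0.003], [-0.964, -0.265, 0.0], [0.0, -0.003, -1.0]]
wrist_force: [0.0, 1.2, -1.4]
gripper_width: 0.004
```

>>> play_rows([
  [[-0.01, 0.045, 0, 0, 0, 0, 1], [-0.02, 0.09, 0, 0, 0, 0, 1], [-0.03, 0.135, 0, 0, 0, 0, 1], [-0.04, 0.18, 0, 0, 0, 0, 1], [-0.05, 0.225, 0, 0, 0, 0, 1]],
])

```text
time_s: 15.45
tcp_pos: [0.4817, 0.0713, 0.2326]
ee_rot: [[0.267, -0.964, 0.0], [-0.964, -0.267, 0.0], [-0.0, -0.0, -1.0]]
wrist_force: [1.6, -0.2, 0.1]
gripper_width: 0.007
```

>>> play_rows([
  [[-0.01, 0.04, 0, 0, 0, 0, 1], [-0.02, 0.08, 0, 0, 0, 0, 1], [-0.03, 0.12, 0, 0, 0, 0, 1], [-0.04, 0.16, 0, 0, 0, 0, 1], [-0.04, 0.16, 0, 0, 0, 0, 1]],
])

```text
time_s: 15.95
tcp_pos: [0.4421, 0.2331, 0.2324]
ee_rot: [[0.272, -0.962, 0.0], [-0.962, -0.272, 0.001], [-0.001, -0.001, -1.0]]
wrist_force: [0.5, -0.2, 1.5]
gripper_width: 0.004
```

Run:
```python
from meas import *
c=cap("top")
for ax in((.5767,-.1187),(.5767,-.1177)):print("top",np.round(gap(c,ax),2))
d=cap("scene")
for ax in((.5767,-.1187),(.5777,-.1147)):print("scene",np.round(gap(d,ax),2))
save("top5",cv2.resize(c["image"][145:255,265:400],None,fx=5.5,fy=5.5,interpolation=cv2.INTER_CUBIC))
a=cv2.imread("pics/top0.png")[:,:,::-1].astype(int);m=(abs(a-c["image"].astype(int)).max(2)>60).astype(np.uint8);m[:,:]=cv2.morphologyEx(m,cv2.MORPH_OPEN,np.ones((3,3)))
n,_,st,ce=cv2.connectedComponentsWithStats(m)
print([(*ce[i].round().astype(int).tolist(),int(st[i,4])) for i in range(1,n) if st[i,4]>20])
```

```text
top [-41.99 -42.81  -0.82 208.92 133.5 ]
top [-42.72 -43.33  -0.61 209.5  132.19]
scene [-40.81 -41.83  -1.02 230.88 139.12]
scene [-4.4560e+01 -4.4340e+01  2.2000e-01  2.3517e+02  1.4244e+02]
[(378, 196, 26), (188, 240, 2492), (355, 199, 21), (145, 230, 1234), (320, 215, 23), (311, 220, 23), (230, 243, 82), (135, 253, 95), (124, 253, 92), (168, 263, 30), (146, 268, 94), (85, 274, 74), (239, 295, 1089), (98, 276, 102), (59, 288, 168), (179, 286, 82), (86, 326, 2384), (127, 298, 249), (103, 296, 26), (105, 306, 25), (188, 364, 6918), (258, 349, 2517), (28, 362, 1861), (71, 362, 213), (282, 368, 151), (318, 384, 100), (262, 398, 121), (317, 396, 67), (299, 407, 41), (318, 414, 129), (282, 414, 224)]
```

View pics/top5.png

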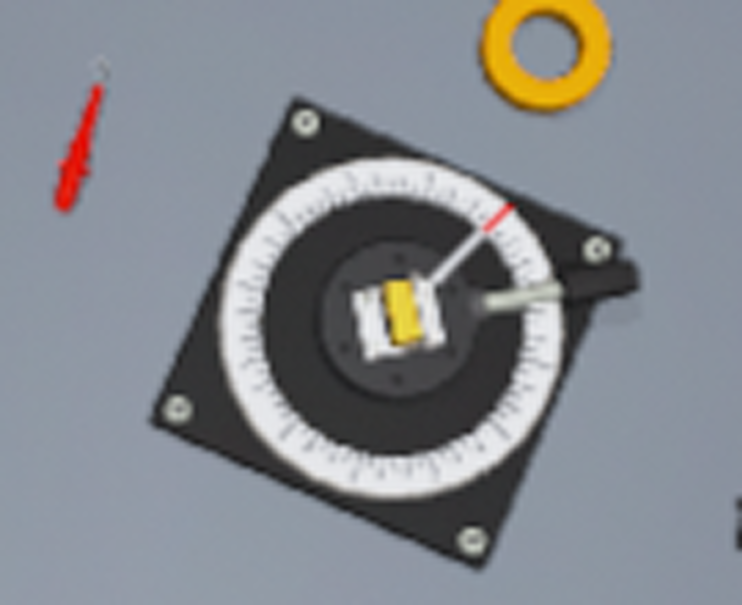

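```bash
python3 -c "
from station import r
print(r.finish_job())"
```

```text
the job is handed in; nothing more can be done
None
```

I pushed the lever about 155° anticlockwise with the side of the shut fingertips and brought the white index line onto the red line. I backed off once to check, nudged it about 1.5–2° further, took the hand away and handed the job in at about 16 s. `finish_job` gives no verdict.

**Alignment:** the last pictures put the index within about 1° of the red line, roughly 1 mm at the turntable's edge against the 2.5 mm allowed. The estimates disagree slightly:

| Camera | Axis position used | Index relative to red |
|---|---|---|
| Top | two nearby estimates | 0.6–0.8° past |
| Scene | from the top view | 1.0° past |
| Scene | refitted to the collar | 0.2° short |

An edge-fit check before the last nudge gave a larger shortfall than these (1.9 mm in the top view, 2.4–3.3 mm in the scene view). I didn't repeat it after the nudge.

**Everything else:**
- **Collar:** the red line still measured where it was before the push, to within 0.1° between checks.
- **Bystanders:** a before-and-after comparison of the top view showed no change at the clips, tape roll, screw tray or oscilloscope. The changes it found on the left of the bench look like the arm and its shadow. They cover the area of the bottle, screwdriver and cubesat, so that comparison doesn't confirm those three. The hand passed 0.2 m above the bench there.
- **Forces:** the wrist readings at the end of each move were about 3 N or less. The lever was only pushed from one side.

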